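# LED driver from the spring-flap dispenser

## Robot

A 6-joint arm with a two-finger parallel gripper is mounted at the origin on the work surface. World frame = base frame: x ahead of the robot, y to its left, z up, the work surface at z = 0. Lengths are in m, angles in rad, forces in N, time in s.
With the tool pointing down it reaches from about 0.225 to 0.725 m from the base axis. Payload 3.1 kg.
Tool frame: the origin (TCP) lies midway between the tips of the shut fingers; the grasp point (between the pads) lies env.grasp_offset behind it (env.grasp_offset is the distance from the TCP to the grasp point, in m); z points along the fingers, y is the line along which they close (so a half turn about z gives the same grasp; the last joint's range is limited). The gripper opens to 85 mm and grips with 20 to 120 N. Pads are 22 mm wide; open, the fingers measure 114 mm over their backs; the gripper's body (76 mm by 85 mm) begins 54 mm behind the grasp point. The pads swing forward as they close: fully open they stand 13 mm farther back than shut.
Start: joints at [-0.128, 0.048, 0.099, 1.622, 0, 1.443], TCP at [0.525, -0, 0.195] pointing down, gripper open.
Joint ranges: [-2.91, 2.91], [-0.99, 1.94], [-1.21, 1.42], [-2.12, 2.29], [-1.49, 1.47], [-3.14, 3.14]. Speed limits (rad/s): [2.79, 2.79, 3.14, 3.14, 3.14, 3.14].

## Interface

Orientations are given as a unit quaternion [w, x, y, z].
In Python, from rig import env, effector, imaging, finder gives the robot as it stands. The module is installed in compiled form; this text tells all that it offers. Calls block until the motion is done:
- env.move_to(position, orientation): joint-space move of the TCP to a pose.
- env.move_l(position, rot=None, speed=0.15): straight line of the TCP; rot=None keeps the orientation; speed is the mean speed in m/s.
- env.goto_joints(angles): joint-space move.
- effector.let_go() and effector.grasp(newtons=None): open the fingers fully, or close them until they stop; newtons is the grip in N (None keeps the last).
- env.dwell(seconds).
- env.solve_ik(position, orientation): joint angles nearest the present ones, or None.
- env.observe(): the state.
- imaging.camera(name): name is "scene" or "side" or "wrist"; returns the picture (420x560x3 uint8, red, green, blue); there is no depth.
- imaging.camera_params(name): a dict with "vertical_fov" (degrees; the focal length in pixels is half the picture's height over the tangent of half this angle, whatever the lens; pixels are square), "cx", "cy" (the principal point, pixels), "R" (3x3) and "t" (3): a world point X has camera coordinates R X + t. Camera axes: x right, y down, z forward; pixel columns grow to the right and rows downward; lengths in m; the calibration is good to about 2 mm. A picture is of the moment at which its call begins: read the wrist's pose just before it. camera_params takes no time and is no camera call; for the wrist camera it gives the pose at the moment of the call.
A pose or a line that the arm cannot do raises env.Unreachable and nothing moves.
- env.hand_in(): hands the job in; it is judged then, once.
Trained networks look in the newest picture that a camera, given by its name, has taken for a name from the list of things; names that differ only in an ending like _2 or _b are one class to them, and where a whole thing is asked for, a point or a joint stands for the part that bears it (a point fixed in the world has none). Each returns a list of dicts, best first, with "score" (0 to 1); they miss things now and then, are a little off and sometimes report something else, mostly with a low value. They report only what shows in the picture. A call takes as long as a camera call. They do not tell look-alikes from the thing itself.
- finder.cut_out(thing, camera): "pixels" (420x560 bool, what is visible of it) and "xy" ([column, row] in pixels, amid what is visible of it).
The state is a dict: "time_s": time; "q": joint angles; "qvel": joint speeds; "tau": joint torques, N m; "ee_pos": TCP position; "tcp_rot": TCP orientation; "force": force on the tool from outside, world axes, zero at the start; "ft_torque": the same for the moment, N m; "grip_width": finger opening in m; "grip_force": force on a finger pad.
Only numpy, scipy, OpenCV 4.12 (cv2) and the standard library are available. Lean on these libraries where they do the work, as an engineer would, in place of code of your own. Each camera call takes 0.05 s, during which the arm holds its last target. There are 200 camera calls.

## Task

Behind the spring-loaded clear flap of the steel dispenser stand two white LED driver housings: push the flap open, hold it open while you take out the taller, round-topped one, and stand it upright in the middle of the shallow black nest of the grey test fixture, its long side along the nest's long side. Let the flap spring shut again.

Things in the scene. Friction and masses are not known exactly. Their poses are not given: they have to be found in the camera images.
- dispenser: Fixed dark steel plate 140 (x) x 208 (y) x 16 mm with two bays at y = +55 and -55 mm, marked by ribs 8 mm high. Origin on the table below the row of bays; x points away from the robot to the open side, y along the row, z up. The housings stand at x = 0 within 6 mm. One bay has the driver, the other a shorter flat-topped square one (34x34x36 mm), in either order; one clear flap covers both.
- flap (a joint): 0 shut, 1 rad fully open. Level roof, x -32 to +30 mm, y +-112, 81-85 mm above the table, on end arms hinged about dispenser y (x 0, z 10 mm). Free edge (metal strip) at x +30, max height 92 mm. Fingers let down 75 mm to +x of the driver, then moved level to -x, one on each side of it, push the edge ahead and hold it; above the driver the angle is about 0.5. Spring 2-3 N at the edge, shuts itself.
- driver_mid (a point): Centre, half-way up, of the driver: white plastic housing 24 mm (own x) by 44 mm (own y), 60 mm high (z, up), its top a half-round of radius 12 mm along y. Its underside stands 16 mm above the table in the dispenser, its top 5 mm below the shut flap, its y along the dispenser's y within 6 degrees. Grasp it across the 44 mm, about 38 mm above its underside. About 90 g.
- nest (a point): Middle of the nest floor, 24 mm above the table, on the grey test fixture (plate 130 x 170 x 20 mm, fixed). The nest is a black tray, inside 60 mm (x) by 80 mm (y), with walls 4 mm thick that rise 12 mm above its floor; z up. The driver stands on this floor with its y along the nest's y, either way round.
Things that resemble listed ones, but are neither listed nor needed, are in the scene too. What is shaped like the part that bears driver_mid but green or turquoise is not meant. There is more than one size of the part that bears nest; the job needs the larger.

How it is judged:
By the outcome, as a careful person would: the job done as asked, in the order asked, and still so for the second after the job is handed in, with the robot touching nothing.
It also fails if it takes over 42 s, if anything falls off the work surface, if the arm or the gripper's body presses on something with over 40 N, if the wrist force passes 120 N, or if a joint passes its speed limit or range.

## Working session

There is one attempt and no reset: what is moved stays moved. The work goes in short steps, each a Python script; the robot and the scene stay as the last script left them, time stands still between calls to the robot, and variables do not carry over. Pictures are saved under pics/ and viewed, at most 11 in all, crops included, and the job is handed in when it is done.

```bash
mkdir -p pics; ls; cat > h.py <<'E'
import numpy as np, cv2
from rig import env, effector, imaging, finder
def ray(cam,px,p=None):
    p=p or imaging.camera_params(cam)
    f=210/np.tan(np.radians(p["vertical_fov"])/2)
    R=np.array(p["R"]);t=np.array(p["t"])
    d=R.T@np.array([(px[0]-p["cx"])/f,(px[1]-p["cy"])/f,1.])
    return -R.T@t,d
def atz(cam,px,z,p=None):
    o,d=ray(cam,px,p); return o+d*(z-o[2])/d[2]
def proj(cam,X,p=None):
    p=p or imaging.camera_params(cam)
    f=210/np.tan(np.radians(p["vertical_fov"])/2)
    c=np.array(p["R"])@np.array(X)+np.array(p["t"])
    return np.array([p["cx"]+f*c[0]/c[2],p["cy"]+f*c[1]/c[2]])
def save(im,n): cv2.imwrite("pics/"+n,im[:,:,::-1])
E
python3 - <<'E'
from h import *
ims=[]
for c in ("scene","side"):
    im=imaging.camera(c); ims.append(im); p=imaging.camera_params(c)
    print(c,p["vertical_fov"],p["cx"],p["cy"],np.round(-np.array(p["R"]).T@p["t"],3))
    for th in ("dispenser","flap","driver_mid","nest"):
        for r in finder.cut_out(th,c): print(th,round(r["score"],2),np.round(r["xy"]),r["pixels"].sum())
    save(im,c+"0.png")
s=env.observe();print(s["time_s"],s["tcp_rot"],env.grasp_offset,s["grip_width"])
E
```

```text
pics
scene 43.28690072165641 276.39988470154407 201.0048362336837 [ 1.141 -0.577  0.823]
dispenser 0.86 [185. 273.] 6417
driver_mid 0.61 [271. 301.] 483
driver_mid 0.56 [267. 248.] 582
driver_mid 0.52 [211. 259.] 308
nest 0.92 [371. 176.] 2619
nest 0.85 [297. 146.] 810
side 51.49523666804797 283.9143368602703 210.4059185878805 [ 0.04  -0.435  0.728]
dispenser 0.74 [380. 298.] 9084
flap 0.78 [398. 280.] 4121
driver_mid 0.8 [404. 220.] 628
driver_mid 0.74 [361. 271.] 229
driver_mid 0.61 [326. 224.] 358
nest 0.84 [151. 200.] 2301
nest 0.74 [219. 157.] 2789
0.5 [-1.79954676e-05  7.07113415e-01  7.07100147e-01 -1.44787338e-05] 0.0187 0.08535530458767362
```

View pics/scene0.png

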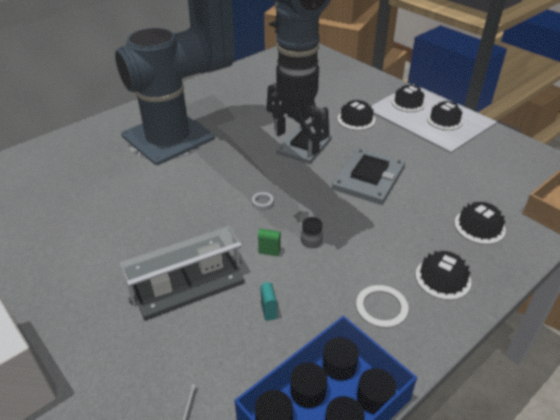

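View pics/side0.png

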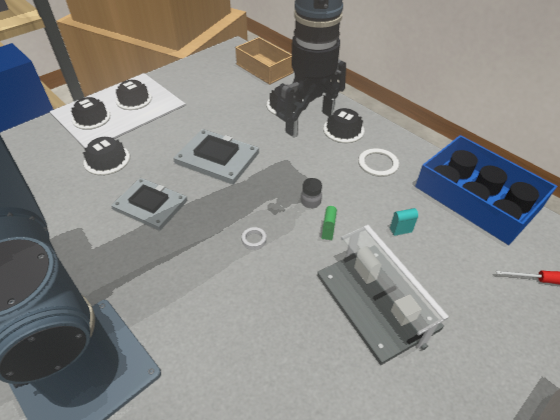

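The scene picture shows the dispenser around (185,273) with housings at about (160,283) and (209,259). The green and turquoise look-alikes are loose on the table. Two fixtures show, with the larger one at (371,172) in scene and (217,155) in side. I'll get rough positions, then look with the wrist camera from above.

```bash
python3 - <<'E'
from h import *
def tri(a,b):
    o1,d1=ray("scene",a);o2,d2=ray("side",b)
    A=np.c_[d1,-d2];s=np.linalg.lstsq(A,o2-o1,rcond=None)[0]
    p,q=o1+s[0]*d1,o2+s[1]*d2
    return np.round((p+q)/2,3),round(np.linalg.norm(p-q),4)
print("near-green housing",tri((209,259),(368,264)))
print("other",tri((160,283),(405,310)))
print("nestL",tri((371,169),(217,150)),atz("side",(217,150),.024),atz("scene",(371,169),.024))
print("nestS",atz("side",(150,199),.024))
for c,n in (("scene",[(143,310),(243,282)]),("side",[(319,271),(383,355)])):
    for a in n: print(c,a,np.round(atz(c,a,.016),3))
D,=[tri((209,259),(368,264))[0]]
p=imaging.camera_params("wrist");s=env.observe()
print("cam pos",-np.array(p["R"]).T@p["t"],"R",np.round(p["R"],2),s["ee_pos"],p["vertical_fov"])
E
```

```text
near-green housing (array([ 0.493, -0.205,  0.044]), np.float64(0.0005))
other (array([ 0.472, -0.309,  0.032]), np.float64(0.001))
nestL (array([0.498, 0.277, 0.027]), np.float64(0.007)) [0.49879507 0.2751035  0.024     ] [0.49403435 0.28539743 0.024     ]
nestS [0.28782431 0.24213828 0.024     ]
scene (143, 310) [ 0.495 -0.362  0.016]
scene (243, 282) [ 0.566 -0.177  0.016]
side (319, 271) [ 0.429 -0.14   0.016]
side (383, 355) [ 0.384 -0.332  0.016]
cam pos [0.52473142 0.06892138 0.37298442] R [[ 1.   -0.   -0.  ]
 [-0.   -0.96  0.27]
 [-0.   -0.27 -0.96]] [ 5.24974527e-01 -2.20089356e-05  1.94794367e-01] 69.86899518986131
```

```bash
python3 - <<'E'
import cv2,numpy as np
a=cv2.imread("pics/scene0.png")[215:325,105:285];b=cv2.imread("pics/side0.png")[215:365,300:460]
cv2.imwrite("pics/crop.png",np.hstack([cv2.resize(a,(400,400*110//180*1),interpolation=3) if 0 else cv2.copyMakeBorder(cv2.resize(a,(400,244),interpolation=2),0,131,0,0,0),cv2.resize(b,(400,375),interpolation=2)]))
E
```

```text
(no output)
```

View pics/crop.png

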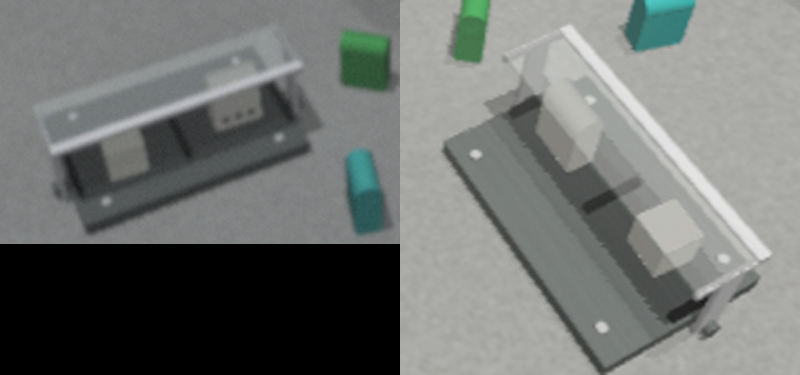

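In the crops the round-topped driver is in the +y bay, nearest the green one (side crop about (572,122)). The flat square one is in the other bay. I'll go above the let-down point and take a wrist look.

```bash
cat >> h.py <<'E'
from scipy.spatial.transform import Rotation as Rn
def quat(yaw,flip=False):
    # tool z down, tool y along frame +Y (flip: -Y); frame rotated by yaw
    s=-1 if flip else 1
    y=s*np.array([-np.sin(yaw),np.cos(yaw),0]);z=np.array([0,0,-1.]);x=np.cross(y,z)
    q=Rn.from_matrix(np.c_[x,y,z]).as_quat(); return q[[3,0,1,2]]
E
python3 - <<'E'
from h import *
yaw=-0.24
c=np.array([np.cos(yaw),np.sin(yaw)])
X=np.r_[np.array([.493,-.205])+.085*c,.2]
for f in (0,1):
    for n,P,y in (("d",X,yaw),("n",[.498,.277,.15],0),("n",[.498,.277,.15],-.3),("n",[.498,.277,.15],.3)):
        q=env.solve_ik(P,quat(y,f)); print(f,n,None if q is None else np.round(q,2))
env.move_to(X,quat(yaw,True))
p=imaging.camera_params("wrist");im=imaging.camera("wrist");save(im,"w1.png")
import pickle;pickle.dump(p,open("w1.pkl","wb"))
for th in ("dispenser","flap","driver_mid"):
    for r in finder.cut_out(th,"wrist"): print(th,round(r["score"],2),np.round(r["xy"]),r["pixels"].sum())
print(env.observe()["time_s"])
E
```

```text
0 d [-0.48  0.3   0.4   1.67  0.   -0.24]
0 n [0.39 0.16 0.13 1.54 0.   0.39]
0 n [0.39 0.16 0.13 1.54 0.   0.69]
0 n [0.39 0.16 0.13 1.54 0.   0.09]
1 d [-0.48  0.3   0.4   1.67  0.    2.9 ]
1 n [ 0.39  0.16  0.13  1.54  0.   -2.75]
1 n [ 0.39  0.16  0.13  1.54  0.   -2.45]
1 n [ 0.39  0.16  0.13  1.54  0.   -3.05]
dispenser 0.85 [315. 252.] 16508
flap 0.93 [311. 265.] 9520
driver_mid 0.96 [170. 246.] 1155
driver_mid 0.76 [227. 136.] 1259
2.0083
```

View pics/w1.png

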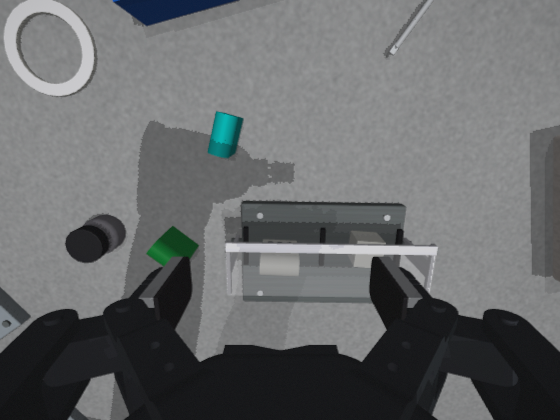

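The wrist picture shows the plate with corners at about (242,202), (404,206) and (244,300), and the flap strip from (226,247) to (436,250). The driver is at about (280,260). I'll zoom in to measure.

```bash
python3 - <<'E'
from h import *
import pickle
p=pickle.load(open("w1.pkl","rb"))
for n,a,z in (("FL",(242,202),.016),("FR",(405,206),.016),("stripL",(226,247),.085),("stripR",(436,250),.085),("drv L",(259,260),.07),("drv R",(300,260),.07)):
    print(n,np.round(atz("wrist",a,z,p),4))
im=cv2.imread("pics/w1.png")[190:310,218:445]
cv2.imwrite("pics/w1c.png",cv2.resize(im,None,fx=3.5,fy=3.5,interpolation=cv2.INTER_CUBIC))
E
```

```text
FL [ 0.5615 -0.1721  0.016 ]
FR [ 0.5082 -0.3686  0.016 ]
stripL [ 0.5337 -0.1556  0.085 ]
stripR [ 0.4779 -0.37    0.085 ]
drv L [ 0.5043 -0.1827  0.07  ]
drv R [ 0.4934 -0.2274  0.07  ]
```

View pics/w1c.png

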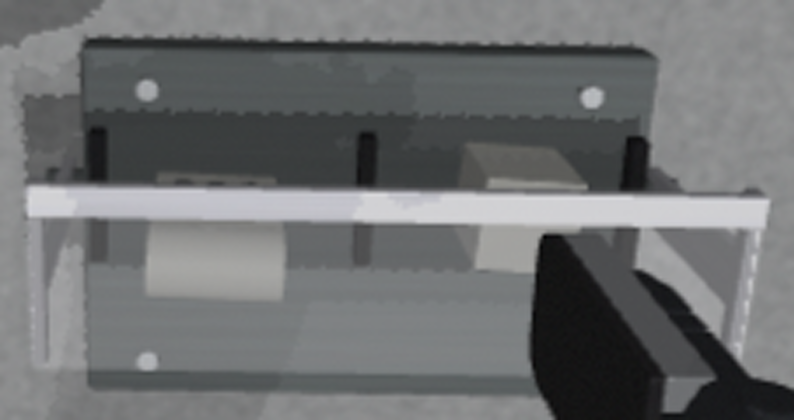

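```bash
python3 - <<'E'
from h import *
import pickle
p=pickle.load(open("w1.pkl","rb"))
yaw=-.258;ex=np.array([np.cos(yaw),np.sin(yaw),0]);ey=np.array([-ex[1],ex[0],0])
c=lambda x,y:(218+x/3.5-.36,190+y/3.5-.36)
# dispenser origin from strip & plate front edge mid
for n,pt,z,dx in (("strip",[c(27,198),c(768,211)],.085,.030),("front",[c(86,48),c(656,57)],.016,.070)):
    m=np.mean([atz("wrist",q,z,p) for q in pt],0)-dx*ex; print(n,m)
o,d=ray("wrist",c(214.5,298.5),p)
du,dz=d@ex,d[2]; n=np.array([dz,-du])/np.hypot(du,dz)   # normal in (u,z)
# axis point (u0,.064) at distance .012 from the ray, ray on the -u side
for s in (1,-1):
    # n.(axis-o)=s*.012
    u=(s*.012-n[1]*(.064-o[2]))/n[0]+o@ex; print("top u",s,u)
a=atz("wrist",c(215,175),.016,p);print("base u",a@ex-.012)
b=atz("wrist",c(215,260),.074,p);print("v top",b@ey,"v base",a@ey)
for q in ((147,260),(284,260)): print(atz("wrist",c(*q),.074,p)@ey)
E
```

```text
strip [ 0.4772428  -0.25552398  0.085     ]
front [ 0.46634174 -0.25245726  0.016     ]
top u 1 0.4992090902367753
top u -1 0.5264910338170977
base u 0.5254644063647554
v top -0.07055273819660507 v base -0.07019114642268824
-0.048973142815087654
-0.09244712135514328
```

```bash
python3 - <<'E'
from h import *
yaw=-.258;ex=np.array([np.cos(yaw),np.sin(yaw),0]);ey=np.array([-ex[1],ex[0],0]);ez=np.array([0,0,1.])
P=lambda u,v,z:u*ex+v*ey+z*ez
U,V=.526,-.0715
env.move_l(P(U+.078,V,.2),rot=quat(yaw,True))
env.move_l(P(U+.078,V,.034),speed=.12); print(np.round(env.observe()["force"],1))
for du in (.04,.02,.0):
    env.move_l(P(U+du,V,.034),speed=.08); s=env.observe(); print(du,np.round(s["force"],1),np.round(s["ee_pos"],4))
save(imaging.camera("side"),"s1.png"); a=imaging.camera("wrist"); save(a,"w2.png")
cv2.imwrite("pics/m1.png",np.hstack([cv2.resize(imaging.camera(c)[:,:,::-1][y0:y0+180,x0:x0+180],(400,400),interpolation=2) for c,x0,y0 in (("side",280,180),("scene",110,190))]))
print(s["time_s"])
E
```

```text
[ 0.2  0.1 -0.9]
0.04 [ 3.3 -0.6  2.2] [ 0.5306 -0.214   0.0352]
0.02 [ 5.   1.  12.9] [ 0.5143 -0.2099  0.039 ]
0.0 [1.  0.3 9. ] [ 0.4921 -0.2043  0.0371]
5.2167
```

View pics/m1.png

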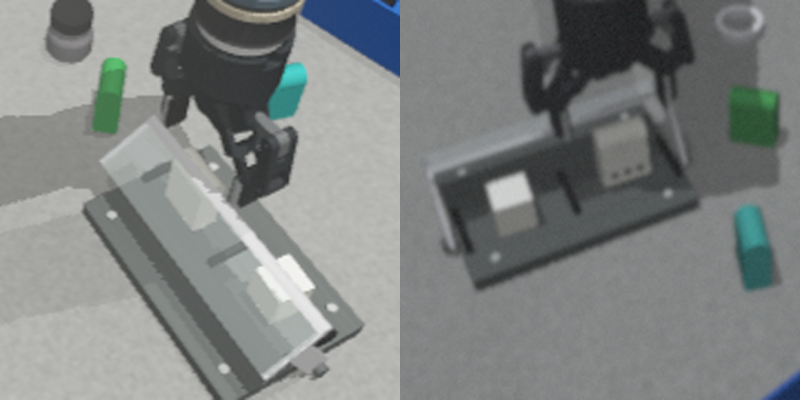

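The flap is held open and the gripper straddles the driver, with the fingers at about (565,120) and (665,90) in the right half. I'll cross-check the driver position against the scene picture before closing.

```bash
python3 - <<'E'
from h import *
yaw=-.258;ex=np.array([np.cos(yaw),np.sin(yaw),0]);ey=np.array([-ex[1],ex[0],0]);ez=np.array([0,0,1.])
im=imaging.camera("scene")[190:290,160:290][:,:,::-1]
k=6;im=cv2.resize(im,None,fx=k,fy=k,interpolation=2)
def pt(x,y,z): 
    q=proj("scene",.526*ex-.0705*ey+x*ex+y*ey+z*ez); return tuple(int(v) for v in ((q-[160,190])*k+k/2))
def poly(L): cv2.polylines(im,[np.array(L)],True,(0,0,255),1)
poly([pt(.012,y,z) for y,z in ((-.022,.016),(.022,.016),(.022,.064),(-.022,.064))])
cv2.line(im,pt(0,-.022,.076),pt(0,.022,.076),(255,0,0),1)
cv2.imwrite("pics/chk.png",im)
E
```

```text
(no output)
```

View pics/chk.png

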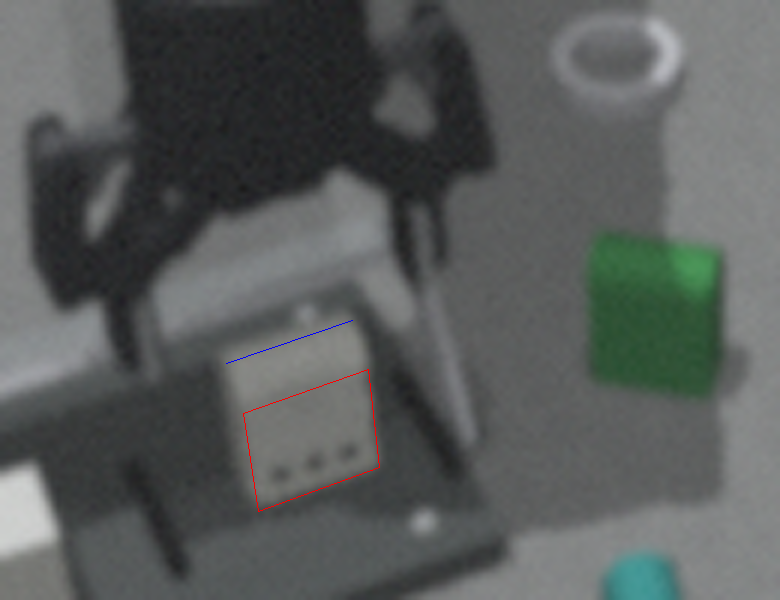

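The model outline fits the driver to about 2 mm. Next I'll grasp and lift.

```bash
python3 - <<'E'
from h import *
yaw=-.258;ex=np.array([np.cos(yaw),np.sin(yaw),0]);ey=np.array([-ex[1],ex[0],0]);ez=np.array([0,0,1.])
P=lambda u,v,z:u*ex+v*ey+z*ez
U,V=.526,-.0705
def st(n):
    s=env.observe();print(n,round(s["time_s"],2),np.round(s["force"],1),np.round(s["ee_pos"],4),"w",round(s["grip_width"],4),"gf",round(s["grip_force"],1))
env.move_l(P(U-.001,V,.031),speed=.06);st("pre")
effector.grasp(45);st("grasp")
if .038<env.observe()["grip_width"]<.050:
    env.move_l(P(U,V,.06),speed=.1);st("lift1")
    env.move_l(P(U,V,.15),speed=.15);st("lift2")
    env.move_l(P(U,V,.19),speed=.15);st("lift3")
cv2.imwrite("pics/m2.png",np.hstack([cv2.resize(imaging.camera(c)[:,:,::-1][y0:y0+200,x0:x0+200],(400,400),interpolation=2) for c,x0,y0 in (("side",280,160),("scene",110,150))]))
E
```

```text
pre 5.72 [ 1.8 -1.1  1.6] [ 0.49   -0.2026  0.0312] w 0.0851 gf 1.1
grasp 6.19 [ 3.  -1.8  1.3] [ 0.4901 -0.2023  0.0312] w 0.0421 gf 46.7
lift1 6.63 [1.7 0.5 0.1] [ 0.4909 -0.2024  0.0605] w 0.042 gf 50.3
lift2 7.38 [ 0.   0.2 -1.1] [ 0.4895 -0.2019  0.1485] w 0.0417 gf 50.1
lift3 7.8 [-0.3 -0.2 -2.2] [ 0.4905 -0.2023  0.1893] w 0.0419 gf 50.1
```

View pics/m2.png

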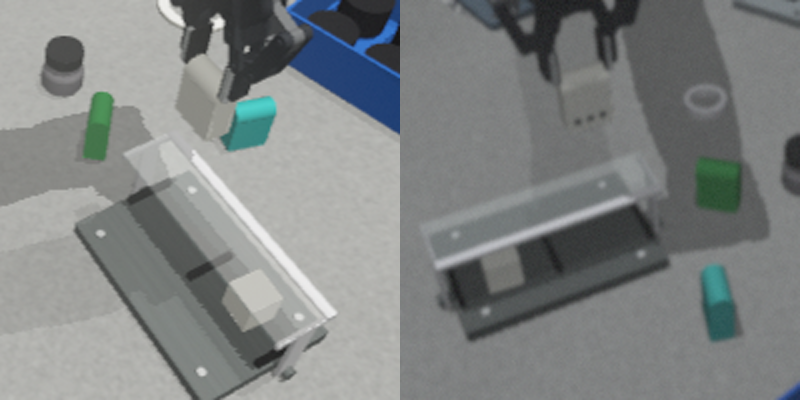

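The driver is held upright and the flap has sprung shut; the square housing stayed put. Next I'll take a wrist look at the nest.

```bash
python3 - <<'E'
from h import *
import pickle
env.move_to([.575,.28,.2],quat(-.1,False))
p=imaging.camera_params("wrist");im=imaging.camera("wrist");save(im,"w3.png");pickle.dump(p,open("w3.pkl","wb"))
np.set_printoptions(suppress=True)
r=finder.cut_out("nest","wrist")
for k in r:
    m=k["pixels"].astype(np.uint8);rc=cv2.minAreaRect(cv2.findNonZero(m));b=cv2.boxPoints(rc)
    W=np.array([atz("wrist",q,.036,p) for q in b])[:,:2]
    print(round(k["score"],2),np.round(k["xy"]),m.sum(),"\n",np.round(b,1).tolist(),"\n",np.round(W,4).tolist(),"sides",np.round(np.linalg.norm(np.diff(W,axis=0),axis=1),4),"mid",np.round(W.mean(0),4))
print(env.observe()["time_s"],env.observe()["grip_width"])
E
```

```text
0.68 [273. 111.] 17812 
 [[176.60000610351562, 90.19999694824219], [316.20001220703125, 20.399999618530273], [370.79998779296875, 129.60000610351562], [231.1999969482422, 199.39999389648438]] 
 [[0.461, 0.1801], [0.4106, 0.3324], [0.5227, 0.3848], [0.5855, 0.2204]] sides [0.1605 0.1238 0.176 ] mid [0.495  0.2794]
10.0833 0.04228029957047115
```

View pics/w3.png

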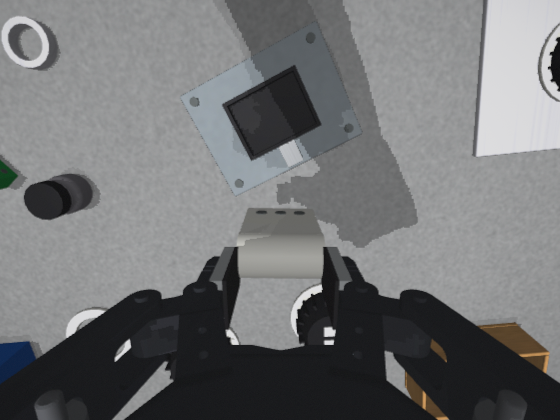

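The black tray has rim corners at about (223,104), (294,66), (321,124) and (254,159). The plate size matches 130x170, so this is the larger fixture. I'll fit the tray rim.

```bash
python3 - <<'E'
from h import *
import pickle
p=pickle.load(open("w3.pkl","rb"));im=cv2.imread("pics/w3.png");g=im.max(2)
m=np.zeros((420,560),np.uint8);roi=np.array([(205,100),(300,52),(338,130),(250,172)])
cv2.fillPoly(m,[roi],1);m&=(g<75).astype(np.uint8)
m=cv2.morphologyEx(m,cv2.MORPH_CLOSE,np.ones((9,9)))
m=cv2.morphologyEx(m,cv2.MORPH_OPEN,np.ones((9,9)))
n,l,s,c=cv2.connectedComponentsWithStats(m);k=1+s[1:,4].argmax();cn=cv2.findContours((l==k).astype(np.uint8),0,1)[0][0]
W=np.array([atz("wrist",q,.036,p)[:2] for q in cn[:,0]],np.float32)
rc=cv2.minAreaRect(W);print("minrect",rc);b=cv2.boxPoints(rc);print(np.round(b,4).tolist())
for q in ((223,104),(294,66),(321,124),(254,159)): print(q,np.round(atz("wrist",q,.036,p),4))
pl=[atz("wrist",q,.02,p)[:2] for q in ((181,97),(317,22),(361,131),(236,194))];print(np.round(pl,4).tolist(),np.mean(pl,0))
# held driver in the grip
s=env.observe();print(s["ee_pos"])
E
```

```text
minrect ((0.49565544724464417, 0.27813491225242615), (0.06781399995088577, 0.08715956658124924), 20.635604858398438)
[[0.44859999418258667, 0.3070000112056732], [0.47929999232292175, 0.22540000081062317], [0.5426999926567078, 0.2493000030517578], [0.5120000243186951, 0.33090001344680786]]
(223, 104) [0.4798 0.2271 0.036 ]
(294, 66) [0.4502 0.3065 0.036 ]
(321, 124) [0.5112 0.3307 0.036 ]
(254, 159) [0.5415 0.2529 0.036 ]
[[0.4664, 0.1786], [0.4077, 0.3353], [0.5239, 0.3782], [0.5831, 0.2241]] [0.4952759  0.27906554]
[0.57528395 0.27920414 0.20002716]
```

```bash
python3 - <<'E'
from h import *
s=env.observe();T=np.array(s["ee_pos"]);q=np.array(s["tcp_rot"]);R=Rn.from_quat(q[[1,2,3,0]]).as_matrix()
for n,X in (("bottom near",(.012,.022,.0152)),("bottom near",(.012,-.022,.0152)),("face/arc",(.012,.022,-.0328)),("far tangent",(-.006,.022,-.043))):
    print(n,np.round(proj("wrist",T+R@np.array(X)),1))
for z in (.2,.05,.038): print(np.round(env.solve_ik([.4955,.2785,z],quat(.36)),2))
print(np.round(env.solve_ik([.4955,.2785,.2],quat(.36)),2))
E
```

```text
bottom near [313.2 212.3]
bottom near [247.6 212.3]
face/arc [323.  238.6]
far tangent [324.4 279.8]
[0.39 0.16 0.24 1.64 0.   0.03]
[ 0.39  0.18 -0.05  1.34  0.    0.03]
[ 0.39  0.18 -0.07  1.32  0.    0.03]
[0.39 0.16 0.24 1.64 0.   0.03]
```

```bash
python3 - <<'E'
from h import *
def st(n):
    s=env.observe();print(n,round(s["time_s"],2),np.round(s["force"],1),np.round(s["ee_pos"],4),"w",round(s["grip_width"],4))
N=np.array([.4955,.2785,0]);z=np.array([0,0,1.])
env.move_to(N+.2*z,quat(.36));st("above")
env.move_l(N+.06*z,speed=.15);env.move_l(N+.043*z,speed=.05);st("near")
h=.043
while h>.036 and env.observe()["force"][2]<4:
    h-=.001; env.move_l(N+h*z,speed=.03)
st("touch")
cv2.imwrite("pics/m3.png",np.hstack([cv2.resize(imaging.camera(c)[:,:,::-1][y0:y0+130,x0:x0+130],(400,400),interpolation=2) for c,x0,y0 in (("side",150,80),("scene",305,90))]))
E
```

```text
above 10.57 [-0.3  0.8 -2. ] [0.4955 0.2783 0.2007] w 0.0419
near 12.14 [ 0.4 -0.  -1.6] [0.495  0.2783 0.0424] w 0.0421
touch 13.39 [-1.9 -1.2  7. ] [0.4962 0.2787 0.0396] w 0.042
```

View pics/m3.png

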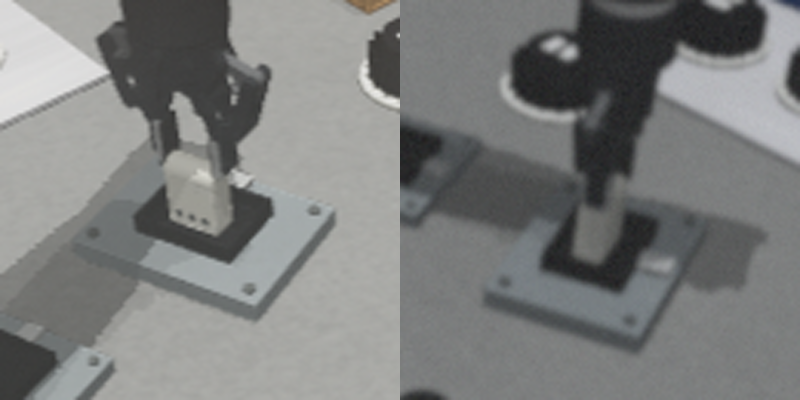

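The driver stands in the nest, and contact came at the expected height (TCP 39.6 mm). I'll release, back off and check.

```bash
python3 - <<'E'
from h import *
N=np.array([.4955,.2785,0]);z=np.array([0,0,1.])
effector.let_go()
env.move_l(N+.2*z,speed=.15)
ex=np.array([np.cos(.36),np.sin(.36),0]);ey=np.array([-ex[1],ex[0],0])
env.move_l(N+.25*z+.03*ex,speed=.15)
im=imaging.camera("wrist")[:,:,::-1].copy();p=imaging.camera_params("wrist")
f=lambda x,y,h:proj("wrist",N+x*ex+y*ey+h*z,p)
def quad(a,b,h,c): cv2.polylines(im2,[np.int32([(f(x,y,h)-o)*k+k/2 for x,y in ((-a,-b),(-a,b),(a,b),(a,-b))])],True,c,1)
o=np.round(f(0,0,.04))-[65,50];k=6;im2=cv2.resize(im[int(o[1]):int(o[1])+100,int(o[0]):int(o[0])+130],None,fx=k,fy=k,interpolation=2)
quad(.034,.044,.036,(0,255,255));quad(.012,.022,.024,(0,0,255));quad(.012,.022,.072,(255,0,0))
cv2.imwrite("pics/w4.png",im2);s=env.observe();print(s["time_s"],s["force"],s["ee_pos"])
E
```

```text
15.8167 [-0.17386376 -0.80639893 -0.74612053] [0.5227635  0.28882434 0.24845331]
```

View pics/w4.png

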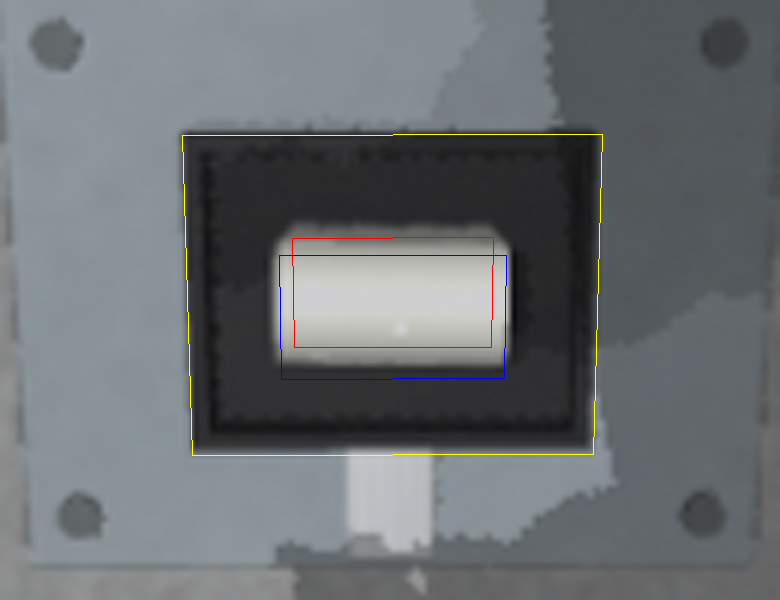

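The driver stands upright and square in the nest, about 2 mm from the middle. The gripper is clear and the flap was seen shut, so I'm handing in.

```bash
python3 - <<'E'
from rig import env
print(env.hand_in())
E
```

```text
the job is handed in; nothing more can be done
None
```

The round-topped driver now stands upright in the larger nest, about 2 mm off the middle with its long side along the nest's long side; the flap sprang shut, and the job was handed in at about 16 s of the 42 s allowed.

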